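Bring a dryer ball to the return chute in its pouring dish

ROBOT

A 6-joint arm with a two-finger parallel gripper is mounted at the origin on the work surface. World frame = base frame: x ahead of the robot, y to its left, z up, the work surface at z = 0. Lengths are in m, angles in rad, forces in N, time in s.
With the tool pointing down it reaches from about 0.3 to 0.775 m from the base axis. Payload 14.6 kg.
Tool frame: the origin (TCP) lies midway between the tips of the shut fingers; the grasp point (between the pads) lies 19 mm behind it; z points along the fingers, y is the line along which they close (so a half turn about z gives the same grasp; the last joint's range is limited). The gripper opens to 94 mm and grips with 3 to 60 N. Pads are 16 mm wide; open, the fingers measure 119 mm over their backs; the gripper's body (75 mm by 177 mm) begins 78 mm behind the grasp point.
Start: joints at [1.04, 0.3, 1.521, -0, 1.321, -0.067], TCP at [0.246, 0.492, 0.182] pointing down, gripper open.
Joint ranges: [-3.03, 3.03], [-0.79, 2.21], [0.23, 2.52], [-1.04, 4.18], [0, 3.07], [-2.55, 2.55]. Speed limits (rad/s): [2.22, 2.22, 2.57, 3.14, 3.14, 3.14].

INTERFACE

Orientations are given as [roll, pitch, yaw] about the fixed x, y, z axes, in that order (R = Rz(yaw) Ry(pitch) Rx(roll)).
In Python, from station import * gives the robot as it stands.
- The arm moves only by the tool send_rows, never from a script. Its argument "targets" is a list of rows, each an object of numbers: "x", "y", "z": the shift along the world's x, y, z in units of 0.2 m (1.0 is 0.2 m); "spin": the turn about the world's z in units of pi/2 rad (1.0 is pi/2 rad); "claw": the finger opening in mm, from 0 to 94. A call has 1 to 20 rows; each row shifts and turns the commanded pose from where the row before left it; what a row does not reach is not made up. A row lasts 1/10 s, in which the tool goes at most 50 mm and 8.59 degrees, less where a joint would pass 70% of its speed; a pose out of reach is approached as far as the arm can. A call with a number of a shift or a turn outside -1 to 1 is refused whole. A call with a gripper value outside its range is refused whole. The fingers move at their own pace and stop on an object; "force" is the grip in N (left out, the last holds). Time passes only in rows, so rows that do not move let the fingers close. It gives the time, the measured TCP pose, the force, the opening and the grip force at its end, in the units of the state.
- get_obs(): the state, without advancing time (a new reading comes with each control period).
- camera(name): name is "scene" or "top" or "wrist"; returns the picture (400x640x3 uint8, blue, green, red); there is no depth.
- camera_model(name): a dict with "fovy" (degrees; the focal length in pixels is half the picture's height over the tangent of half this angle, whatever the lens; pixels are square), "cx", "cy" (the principal point, pixels), "T" (4x4, takes a point from camera to world coordinates). Camera axes: x right, y down, z forward; pixel columns grow to the right and rows downward; lengths in m; the calibration is good to about 2 mm. A picture is of the moment at which its call begins: read the wrist's pose just before it. camera_model takes no time and is no camera call; for the wrist camera it gives the pose at the moment of the call.
- hand_in(): hands the job in; it is judged then, once.
The state is a dict: "time_s": time; "qpos": joint angles; "joint_vel": joint speeds; "tau": joint torques, N m; "ee_pos": TCP position; "eef_rot": TCP orientation; "force": force on the tool from outside, world axes, zero at the start; "moment": the same for the moment, N m; "grip_width": finger opening in m; "grip_force": force on a finger pad.
Only numpy, scipy, OpenCV 4.12 (cv2) and the standard library are available. Lean on these libraries where they do the work, as an engineer would, in place of code of your own. Each camera call takes 0.05 s, during which the arm holds its last target. There are 200 camera calls.

TASK

Take the small steel dish with the blue dryer ball in it by the bar of its arched handle and lift it straight up, at least 5 cm clear of its round rest; then, keeping it in the air, turn it by about a quarter turn so that its orange pouring lip faces the green chute of the white ball box, carry it there, and finish the program still holding it: level and still, the lip squarely facing the middle of the chute, its tip about 2 cm short of the chute's front edge and about 2 cm above that edge, ready to pour. The ball must stay in the middle of the dish all the way, and the dish is kept level. Do not touch the ball or bump the ball box, and leave everything else on the counter where it is.

Things in the scene. Friction and masses are not known exactly. Their poses are not given: they have to be found in the camera images.
- dish: round dished steel plate, 138 mm across, 0.26 to 0.42 kg, on an 80 mm foot. Origin: centre of the foot's underside. x points along the orange pouring lip, z up. An arched handle of 6 mm rod stands over it in its y-z plane, 140 mm wide, ending in a black grip bar above the centre. At the start the lip points to the robot's left (+y) within about 15 degrees.
- dish_grip (a point): centre of the black grip bar of the dish's handle, 118 mm above the dish's origin. The bar is 14 mm thick along the dish's x, 60 mm long along the dish's y, 14 mm high; pinch it from above, the fingers closing along the dish's x axis. Free air all round it; the ball's top lies 54 mm below its centre. Axes as the dish.
- dish_middle (a point): lowest point of the dish's upper face, on its axis, 14 mm above the dish's origin. The face rises like a shallow cone: slope 0.13 out to 32 mm radius, 0.45 beyond, the edge 31 mm above the dish's origin. A ball that is off the centre rolls back slowly if the dish is level.
- lip_tip (a point): tip of the orange pouring lip (44 mm wide), at x = 86 mm, y = 0, z = 35 mm in the dish's frame. Axes as the dish.
- ball_center (a point): centre of the blue hard plastic dryer ball, 50 mm across, 40 to 85 g, lying loose in the middle of the dish, its centre 25 mm above dish_middle.
- rest: round black rubber rest, 96 mm across, 12 mm high, fixed to the counter, the dish stands centred on it; either on the robot's left or on its right. Origin: centre of its underside.
- ball_box: white open box, 180 mm (x) by 200 mm (y), 100 mm high, fixed, holding more balls. A green chute, 120 mm wide between two low cheeks (front ends at most 20 mm above its edge), juts from its -x side towards the robot, rising away from the box to its front edge. Origin: centre of its underside; x points from the chute into the box, within about 11 degrees of straight ahead.
- chute_edge (a point): middle of the chute's front edge, at x = -150 mm, y = 0, z = 125 mm in the box's frame. Axes as the box.
- token_tray: aluminium tray, 120 by 160 by 28 mm, with brass tokens, on the side where the rest is not; leave it alone
- detergent: blue bottle, 84 mm across, 210 mm high, on the far left; leave it alone
- softener: green bottle, 72 mm across, 180 mm high, to the right at the back; leave it alone
- peg_jar: yellow jar, 90 mm across, 110 mm high, on the right; leave it alone
- brush: brush lying on the left; leave it alone
- mug: white mug, 76 mm across, 90 mm high, on the left; leave it alone
- ball: the same dryer ball as a body; its own origin lies on its skin and turns with it, so use ball_center
There are look-alikes about, which are no part of the job. There is more than one size of the ball; the job needs the middle-sized.

How it is judged:
On the way, in this order (a step that is already met when the one before it is completed fails the run):
1. the dish is held in the fingers, lifted straight up (within 5 cm sideways) more than 4 cm off its rest, not yet turned, the ball in its middle (z of dish in the frame of rest above 0.052 m and horizontal distance between dish and rest below 0.05 m and contact force between the fingers and dish above 1 N and horizontal distance between ball_center and dish_middle below 0.02 m), for 0.2 s.
2. still more than 4 cm up, the dish has been turned so that its lip points along the chute within 9 degrees, the ball in its middle (z of dish in the frame of rest above 0.052 m and angle between the x axis of dish and the x axis of ball_box, either way round below 0.16 rad and x of chute_edge in the frame of dish above 0 m and contact force between the fingers and dish above 1 N and horizontal distance between ball_center and dish_middle below 0.02 m), for 0.2 s.
At the end, for the whole second after the job is handed in: Only the fingers carry the dish; it is still, level within 4.5 degrees, lip along the chute within 9 degrees, its tip 4 to 45 mm short of the chute's edge, 4 to 45 mm above it, within 22 mm of its middle; the ball lies still within 12 mm of the dish's middle (contact force between the fingers and dish above 1 N and angle between the x axis of dish and the x axis of ball_box, either way round below 0.16 rad and x of chute_edge in the frame of dish above 0 m and x of lip_tip in the frame of ball_box between -0.195 and -0.154 m and y of lip_tip in the frame of ball_box between -0.022 and 0.022 m and z of lip_tip in the frame of ball_box between 0.129 and 0.17 m and angle between dish's own z axis and vertical below 0.08 rad and horizontal distance between ball_center and dish_middle below 0.012 m and linear speed of dish below 0.02 m/s and angular speed of dish below 0.1 rad/s and linear speed of ball below 0.03 m/s and contact force between dish and ball_box below 0.1 N and contact force between dish and rest below 0.1 N and contact force between dish and ball above 0.1 N); the arm keeps its last pose, push and grip.
It fails at once if the ball rolls more than 30 mm from the dish's middle (horizontal distance between ball_center and dish_middle above 0.03 m).
It fails at once if the dish tips more than 11 degrees (angle between dish's own z axis and vertical above 0.2 rad).
It fails at once if the ball is touched by the robot (contact force between any of the fingers, the arm and ball above 0.3 N).
It fails at once if the ball box is bumped (contact force between any of dish, the fingers, the arm and ball_box above 2 N).
It fails at once if a bystander (tray, bottle, jar, brush, mug) is shifted by more than 15 mm (distance of any of token_tray, detergent, softener, peg_jar, brush, mug from where it was at the start of the episode above 0.015 m).
It also fails if it takes over 61 s, if anything falls off the work surface, if the arm or the gripper's body presses on something with over 40 N, if the wrist force passes 120 N, or if a joint passes its speed limit or range.

## Working session

There is one attempt and no reset: what is moved stays moved. The work goes in short steps, Python scripts to look and compute and a tool call to move; the robot and the scene stay as the last step left them, time stands still between calls to the robot, and variables do not carry over. Pictures are saved under pics/ and viewed, at most 10 in all, crops included, and the job is handed in when it is done.

Besides the shell and the picture viewer there is one more tool, called after ">>>" as name([rows], argument=value, ...), one row to a line, values as JSON. send_rows: Moves the arm, as the interface text tells. Its arguments: {"type":"object","properties":{"targets":{"type":"array"},"force":{"type":"number"}},"required":["targets"]}

```bash
mkdir -p pics; ls; python3 - <<'E'
from station import *
import cv2,numpy as np
o=get_obs();print(o['time_s'],o['ee_pos'],o['eef_rot'])
a=camera('scene');b=camera('top')
cv2.imwrite('pics/scene.png',a);cv2.imwrite('pics/top.png',b)
for n in('scene','top','wrist'):
  m=camera_model(n);print(n,m['fovy'],m['cx'],m['cy'],np.round(m['T'],3).tolist())
E
```

```text
pics
0.0 [0.24590719 0.49163065 0.18187278] [-3.14039984e+00 -5.68503925e-05  2.67779914e+00]
scene 54.68469335945579 318.7348833599822 193.1772310848061 [[0.686, 0.44, -0.58, 1.169], [0.728, -0.402, 0.556, -0.544], [0.012, -0.803, -0.596, 0.706], [0.0, 0.0, 0.0, 1.0]]
top 45.398101033906904 315.14618182142243 198.65434536677222 [[-0.026, -0.989, 0.143, 0.427], [-1.0, 0.025, -0.009, 0.035], [0.006, -0.144, -0.99, 1.317], [0.0, 0.0, 0.0, 1.0]]
wrist 59.24268784948899 322.41711734076426 194.15602107716555 [[0.449, 0.858, 0.252, 0.172], [0.894, -0.43, -0.126, 0.528], [0.0, 0.282, -0.959, 0.384], [0.0, 0.0, 0.0, 1.0]]
```

View pics/scene.png

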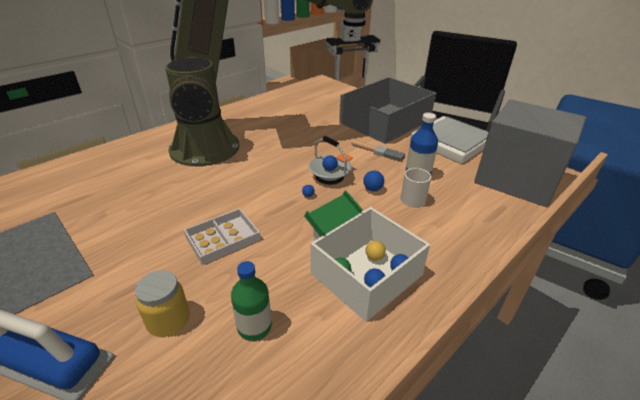

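View pics/top.png

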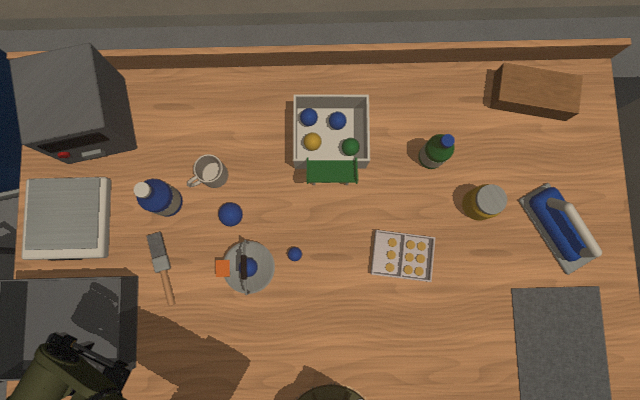

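Scene: the dish is at (330,165), its bar at (331,141), the chute at (333,215) and the box at (370,260). Top: the dish is at (247,267) with its orange lip to the left at (222,267), and the chute at (332,172).

There are three loose blue balls in the top view: (230,214) is large, (295,254) is small, and (250,267) lies in the dish. The one in the dish fits, being middle-sized and in the only handled dish. I'll confirm it in a crop.

```bash
cat > h.py <<'E'
import cv2,numpy as np
from station import *
def ray(m,uv):
    f=200/np.tan(np.radians(m['fovy']/2)); T=np.array(m['T'])
    d=T[:3,:3]@np.array([(uv[0]-m['cx'])/f,(uv[1]-m['cy'])/f,1.]); return T[:3,3],d/np.linalg.norm(d)
def onz(m,uv,z):
    c,d=ray(m,uv); return c+d*(z-c[2])/d[2]
def tri(obs):
    A=np.zeros((3,3));b=np.zeros(3);R=[ray(m,u) for m,u in obs]
    for c,d in R:
        P=np.eye(3)-np.outer(d,d);A+=P;b+=P@c
    x=np.linalg.solve(A,b); return x,max(np.linalg.norm((np.eye(3)-np.outer(d,d))@(x-c)) for c,d in R)
def blobs(im,lo,hi,roi,amin=15):
    x0,y0,x1,y1=roi;h=cv2.cvtColor(im[y0:y1,x0:x1],cv2.COLOR_BGR2HSV)
    k=cv2.inRange(h,lo,hi);n,_,s,c=cv2.connectedComponentsWithStats(k)
    out=[(int(s[i][4]),np.round(c[i]+[x0,y0],1).tolist(),(s[i][:4]+[x0,y0,0,0]).tolist()) for i in range(1,n) if s[i][4]>=amin]
    return sorted(out,reverse=True),k
E
python3 - <<'E'
from h import *
a=cv2.imread('pics/scene.png');b=cv2.imread('pics/top.png')
c1=cv2.resize(a[120:260,290:430],(400,400),interpolation=cv2.INTER_CUBIC)
c2=cv2.resize(b[160:300,200:340],(400,400),interpolation=cv2.INTER_CUBIC)
cv2.imwrite('pics/crop.png',np.hstack([c1,c2]))
for n,im,roi,rg in(('s',a,(300,125,430,250),(300,180,380,245)),('t',b,(205,190,310,300),(290,90,375,190))):
  print(n,'orange',blobs(im,(3,150,120),(18,255,255),roi)[0][:3])
  print(n,'blue',blobs(im,(105,120,40),(125,255,255),roi)[0])
  print(n,'black',blobs(im,(0,0,0),(179,255,45),roi)[0][:6])
  bl,k=blobs(im,(50,120,30),(85,255,255),rg);print(n,'green',bl[:3])
  c=max(cv2.findContours(k,0,1)[0],key=cv2.contourArea);print(cv2.approxPolyDP(c,3,True)[:,0]+rg[:2])
E
```

```text
s orange [(39, [340.8, 157.5], [337, 154, 8, 8]), (27, [348.3, 157.1], [345, 154, 8, 7])]
s blue [(429, [421.4, 139.8], [411, 125, 19, 29]), (302, [373.4, 180.4], [364, 171, 20, 20]), (166, [329.5, 162.7], [323, 156, 14, 15]), (98, [307.9, 190.3], [303, 185, 11, 11])]
s black [(97, [329.3, 180.5], [316, 176, 28, 8]), (60, [330.0, 140.6], [323, 137, 15, 9])]
s green [(1177, [333.2, 213.6], [306, 192, 55, 43])]
[[346 192]
 [307 212]
 [307 218]
 [320 234]
 [360 210]]
t orange [(239, [221.8, 268.1], [215, 260, 15, 17])]
t blue [(358, [230.3, 214.8], [219, 204, 23, 22]), (124, [250.9, 267.4], [247, 259, 10, 17]), (105, [295.2, 254.5], [289, 248, 12, 13])]
t black []
t green [(542, [328.9, 171.2], [307, 158, 47, 24]), (39, [354.3, 147.0], [349, 140, 10, 15])]
[[307 158]
 [307 181]
 [327 181]
 [329 177]
 [329 181]
 [341 181]
 [339 175]
 [343 180]
 [345 177]
 [353 181]
 [353 162]
 [337 161]
 [340 166]
 [335 168]
 [331 165]
 [335 161]
 [330 165]
 [330 161]
 [327 165]
 [325 162]
 [324 166]
 [323 161]
 [317 161]
 [310 167]
 [314 162]]
```

View pics/crop.png

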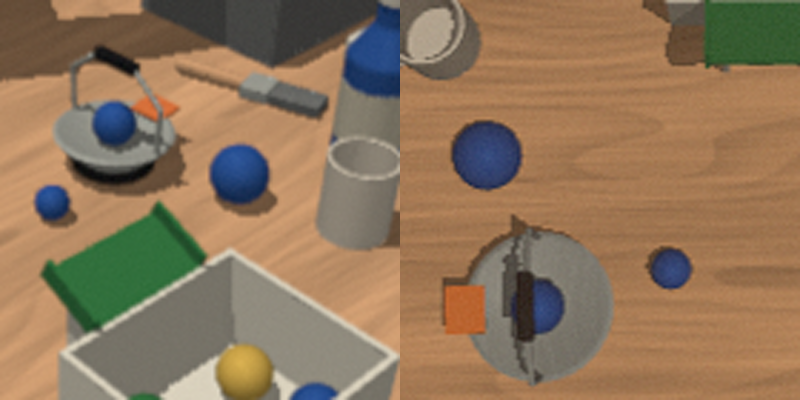

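The crop confirms it: the middle-sized ball sits in the handled dish. The black bar is at top (243.7,267), the orange lip at (222,268), and the loose small and large balls lie apart.

```bash
python3 - <<'E'
from h import *
b=cv2.imread('pics/top.png')
s,t=camera_model('scene'),camera_model('top')
bl,_=blobs(b,(0,0,0),(179,255,60),(236,250,254,285),5);print(bl)
print('bar',tri([(s,(330,140.6)),(t,(243.7,267.1))]))
print('ball',tri([(s,(329.5,162.7)),(t,(250.3,267.4))]))
print('lip',onz(t,(221.8,268.1),.046), 'handle feet/top', [onz(t,p,.045)[:2].round(3) for p in((241,236.5),(247.2,293.5))])
print('bar ends top',[onz(t,p,.130)[:2].round(3) for p in((243,255.5),(244.5,278.5))])
for z in(.125,.135):
  print('chute top front',[onz(t,p,z)[:2].round(3) for p in((306.5,181.5),(357,183))],'scene front',[onz(s,p,z)[:2].round(3) for p in((306,213.5),(346,191.5))])
print('box rim',[onz(t,p,.1)[:2].round(3) for p in((293.5,95.5),(368.5,96))])
print(get_obs()['grip_width'])
E
```

```text
[(150, [243.1, 266.7], [239, 255, 8, 24])]
bar (array([0.4341768 , 0.20435695, 0.12885026]), np.float64(0.0009106798659294626))
ball (array([0.43527847, 0.20026543, 0.05111418]), np.float64(0.0037483744853671007))
lip [0.43293564 0.27293955 0.046     ] handle feet/top [array([0.515, 0.222]), array([0.366, 0.207])]
bar ends top [array([0.462, 0.205]), array([0.406, 0.202])]
chute top front [array([0.644, 0.044]), array([ 0.637, -0.083])] scene front [array([ 0.643, -0.079]), array([0.646, 0.054])]
chute top front [array([0.642, 0.044]), array([ 0.635, -0.082])] scene front [array([ 0.652, -0.087]), array([0.655, 0.044])]
box rim [array([0.881, 0.074]), array([ 0.875, -0.126])]
0.09375578294461966
```

>>> send_rows([
  {"z": 0.2,"claw": 60},
  {"z": 0.2,"claw": 60},
  {"x": 0.094,"y": -0.144,"spin": 0.032,"claw": 60},
  {"x": 0.094,"y": -0.144,"spin": 0.032,"claw": 60},
  {"x": 0.094,"y": -0.144,"spin": 0.032,"claw": 60},
  {"x": 0.094,"y": -0.144,"spin": 0.032,"claw": 60},
  {"x": 0.094,"y": -0.144,"spin": 0.032,"claw": 60},
  {"x": 0.094,"y": -0.144,"spin": 0.032,"claw": 60},
  {"x": 0.094,"y": -0.144,"spin": 0.032,"claw": 60},
  {"x": 0.094,"y": -0.144,"spin": 0.032,"claw": 60},
  {"x": 0.094,"y": -0.144,"spin": 0.032,"claw": 60},
  {"x": 0.094,"y": -0.144,"spin": 0.032,"claw": 60},
  {"claw": 60},
  {"claw": 60},
  {"claw": 60},
])

```text
schema error: expected keys x, y, z, spin, claw
```

```bash
python3 - <<'E'
from h import *
import json
o=get_obs();print(o['time_s'],o['ee_pos'],o['eef_rot'],o['grip_width'],o['qpos'])
m=camera_model('wrist');im=camera('wrist');cv2.imwrite('pics/w1.png',im)
json.dump({k:np.array(v).tolist() for k,v in m.items()},open('w1.json','w'))
print('orange',blobs(im,(3,150,80),(18,255,255),(0,0,640,400))[0][:3])
print('green',blobs(im,(50,120,30),(85,255,255),(0,0,640,400),60)[0][:4])
print('black',blobs(im,(0,0,0),(179,255,50),(0,0,640,400),60)[0][:6])
E
```

```text
0.1 [0.24592166 0.49169671 0.18197801] [-3.14062787e+00 -5.29032351e-05  2.67779494e+00] 0.09375578294461966 [ 1.04041255e+00  3.00397966e-01  1.52145922e+00 -1.17742655e-05
  1.32070164e+00 -6.65831637e-02]
orange [(776, [230.9, 387.9], [210, 372, 44, 28])]
green []
black [(39811, [320.9, 346.0], [0, 234, 640, 166])]
```

View pics/w1.png

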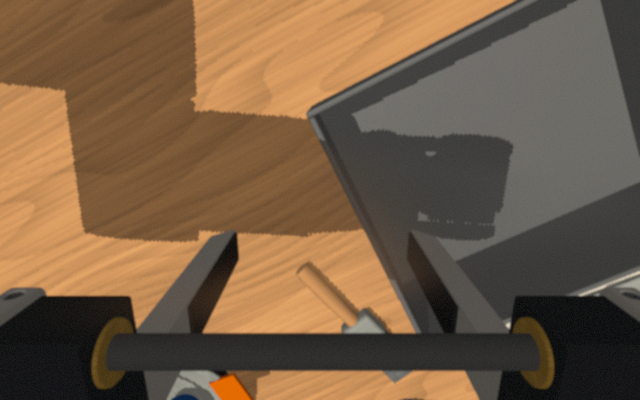

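The first call was refused because every key is needed. The wrist view from the start pose shows only the bin and the brush, with the lip at the bottom (231,388).

>>> send_rows([
  {"x": 0,"y": 0,"z": 0.2,"spin": 0,"claw": 60},
  {"x": 0,"y": 0,"z": 0.2,"spin": 0,"claw": 60},
  {"x": 0.094,"y": -0.144,"z": 0,"spin": 0.032,"claw": 60},
  {"x": 0.094,"y": -0.144,"z": 0,"spin": 0.032,"claw": 60},
  {"x": 0.094,"y": -0.144,"z": 0,"spin": 0.032,"claw": 60},
  {"x": 0.094,"y": -0.144,"z": 0,"spin": 0.032,"claw": 60},
  {"x": 0.094,"y": -0.144,"z": 0,"spin": 0.032,"claw": 60},
  {"x": 0.094,"y": -0.144,"z": 0,"spin": 0.032,"claw": 60},
  {"x": 0.094,"y": -0.144,"z": 0,"spin": 0.032,"claw": 60},
  {"x": 0.094,"y": -0.144,"z": 0,"spin": 0.032,"claw": 60},
  {"x": 0.094,"y": -0.144,"z": 0,"spin": 0.032,"claw": 60},
  {"x": 0.094,"y": -0.144,"z": 0,"spin": 0.032,"claw": 60},
  {"x": 0,"y": 0,"z": 0,"spin": 0,"claw": 60},
  {"x": 0,"y": 0,"z": 0,"spin": 0,"claw": 60},
  {"x": 0,"y": 0,"z": 0,"spin": 0,"claw": 60},
])

```text
time_s: 1.65
ee_pos: [0.4336, 0.2045, 0.2624]
eef_rot: [3.142, -0.0, -3.103]
force: [-0.5, -0.2, 0.7]
grip_width: 0.06
grip_force: 0.0
```

```bash
python3 - <<'E'
from h import *
import json
o=get_obs();print(o['time_s'],o['ee_pos'],o['eef_rot'],o['grip_width'],o['qpos'])
m=camera_model('wrist');im=camera('wrist');cv2.imwrite('pics/w2.png',im)
json.dump({k:np.array(v).tolist() for k,v in m.items()},open('w2.json','w'))
print('orange',blobs(im,(3,150,80),(18,255,255),(0,0,640,400))[0][:3])
print('green',blobs(im,(50,120,30),(85,255,255),(0,0,640,400),60)[0][:4])
print('black',blobs(im,(0,0,0),(179,255,50),(0,0,640,400),60)[0][:6])
E
```

```text
1.65 [0.43361334 0.20451075 0.26238471] [ 3.14150541e+00 -2.26539741e-04 -3.10269122e+00] 0.06001568021275904 [ 3.64194283e-01  8.81770168e-02  1.58797395e+00  1.55929498e-04
  1.46562847e+00 -1.24551985e+00]
orange [(1128, [380.3, 163.1], [365, 142, 33, 42])]
green []
black [(38125, [318.5, 348.9], [0, 235, 640, 165]), (9187, [605.5, 78.2], [558, 0, 82, 155]), (547, [324.0, 173.6], [317, 150, 15, 59]), (435, [259.4, 259.4], [247, 234, 21, 47]), (70, [631.6, 295.7], [623, 293, 17, 7])]
```

View pics/w2.png

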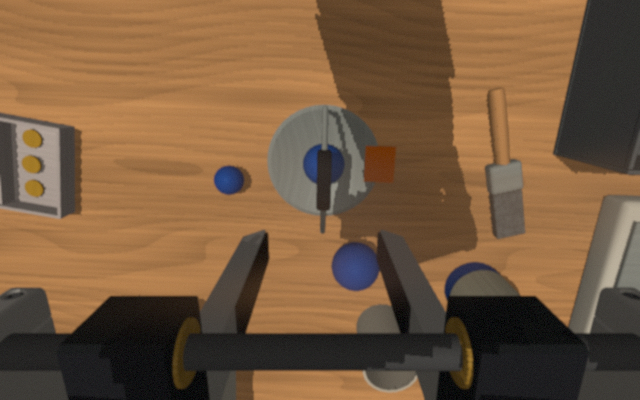

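The wrist view shows the bar at (324,180), spanning (324,150) to (323,209), centred between the fingers. The lip is at (380,163) and the ball at (324,163).

```bash
python3 - <<'E'
from h import *
import json
w=json.load(open('w2.json'));s,t=camera_model('scene'),camera_model('top')
im=cv2.imread('pics/w2.png')
bl,k=blobs(im,(0,0,0),(179,255,55),(308,140,340,225),60);print(bl)
p=np.argwhere(k)[:,::-1]+[308,140.];c=p.mean(0);v=np.linalg.svd(p-c,full_matrices=0)[2][0];v*=np.sign(v[1]);e0,e1=c-v*29,c+v*29
print(c,v)
X,r=tri([(s,(330,140.6)),(t,(243.1,266.7)),(w,c)]);print('bar',X,r)
a,b=onz(w,e0,X[2]),onz(w,e1,X[2]);d=b-a;print(a,b,'handle deg',np.degrees(np.arctan2(d[1],d[0])))
L,r=tri([(t,(221.8,268.1)),(w,(380.3,163.1))]);print('lip',L,r,'head',np.degrees(np.arctan2(*(L-X)[[1,0]])))
o=get_obs();print('tool y head',np.degrees(o['eef_rot'][2])-90+360-180, 'go', X-[0,0,.0]-o['ee_pos'])
E
```

```text
[(746, [323.8, 177.9], [317, 150, 15, 60])]
[323.81635389 177.93029491] [-0.03606951  0.99934928]
bar [0.43406252 0.20535796 0.12830954] 0.0006890074422415328
[0.40474677 0.20512032 0.12830954] [0.46338664 0.2053339  0.12830954] handle deg 0.2086811791639748
lip [0.4329769  0.27390618 0.04323561] 0.0004422096363136322 head 90.90733532246618
tool y head -87.7371946317005 go [ 0.0004899   0.00070139 -0.13411995]
```

>>> send_rows([
  {"x": 0.002,"y": 0.003,"z": -0.1,"spin": -0.013,"claw": 60},
  {"x": 0,"y": 0,"z": -0.1,"spin": 0,"claw": 60},
  {"x": 0,"y": 0,"z": -0.1,"spin": 0,"claw": 50},
  {"x": 0,"y": 0,"z": -0.1,"spin": 0,"claw": 50},
  {"x": 0,"y": 0,"z": -0.1,"spin": 0,"claw": 40},
  {"x": 0,"y": 0,"z": -0.1,"spin": 0,"claw": 40},
  {"x": 0,"y": 0,"z": -0.1,"spin": 0,"claw": 40},
  {"x": 0,"y": 0,"z": -0.06,"spin": 0,"claw": 40},
  {"x": 0,"y": 0,"z": 0,"spin": 0,"claw": 40},
  {"x": 0,"y": 0,"z": 0,"spin": 0,"claw": 40},
])

```text
time_s: 2.7
ee_pos: [0.4346, 0.2049, 0.1111]
eef_rot: [3.141, 0.001, -3.123]
force: [0.4, 0.1, 0.1]
grip_width: 0.0399
grip_force: 0.0
```

```bash
python3 - <<'E'
from h import *
o=get_obs();print(o['ee_pos'],o['grip_width'],o['force'])
a=camera('scene');b=camera('top')
cv2.imwrite('pics/pre.png',np.hstack([cv2.resize(a[60:200,260:400],(400,400)),cv2.resize(camera('wrist'),(400,250))[:,:400].copy() if 0 else cv2.resize(b[190:330,180:320],(400,400))]))
E
```

```text
[0.43455932 0.2049165  0.11108738] 0.039913084586633715 [0.40549553 0.06552318 0.08273894]
```

View pics/pre.png

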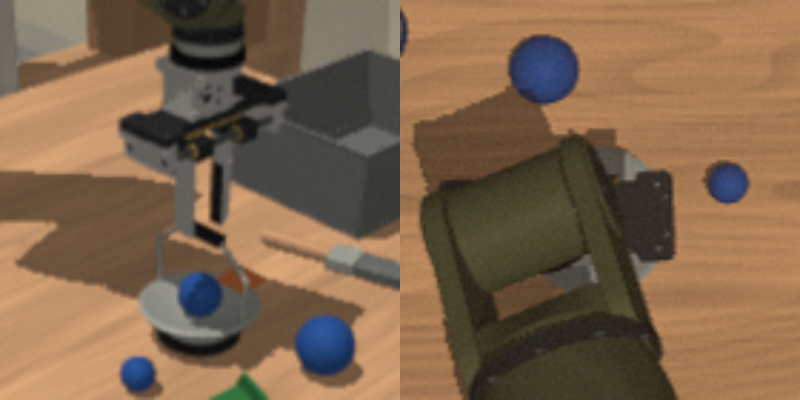

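The crop shows the fingers straddling the bar at crop (205,235), clear of the ball. I'll close gently.

>>> send_rows([
  {"x": 0,"y": 0,"z": 0,"spin": 0,"claw": 30},
  {"x": 0,"y": 0,"z": 0,"spin": 0,"claw": 24},
  {"x": 0,"y": 0,"z": 0,"spin": 0,"claw": 20},
  {"x": 0,"y": 0,"z": 0,"spin": 0,"claw": 17},
  {"x": 0,"y": 0,"z": 0,"spin": 0,"claw": 15},
  {"x": 0,"y": 0,"z": 0,"spin": 0,"claw": 13},
  {"x": 0,"y": 0,"z": 0,"spin": 0,"claw": 10},
  {"x": 0,"y": 0,"z": 0,"spin": 0,"claw": 5},
  {"x": 0,"y": 0,"z": 0,"spin": 0,"claw": 5},
  {"x": 0,"y": 0,"z": 0,"spin": 0,"claw": 5},
  {"x": 0,"y": 0,"z": 0,"spin": 0,"claw": 5},
], force=35)

```text
time_s: 3.9
ee_pos: [0.4345, 0.2046, 0.1106]
eef_rot: [3.141, 0.0, -3.123]
force: [0.5, 2.4, 4.4]
grip_width: 0.0132
grip_force: 35.0
```

>>> send_rows([
  {"x": 0,"y": 0,"z": 0.005,"spin": 0,"claw": 5},
  {"x": 0,"y": 0,"z": 0.01,"spin": 0,"claw": 5},
  {"x": 0,"y": 0,"z": 0.015,"spin": 0,"claw": 5},
  {"x": 0,"y": 0,"z": 0.025,"spin": 0,"claw": 5},
  {"x": 0,"y": 0,"z": 0.03,"spin": 0,"claw": 5},
  {"x": 0,"y": 0,"z": 0.035,"spin": 0,"claw": 5},
  {"x": 0,"y": 0,"z": 0.04,"spin": 0,"claw": 5},
  {"x": 0,"y": 0,"z": 0.04,"spin": 0,"claw": 5},
  {"x": 0,"y": 0,"z": 0.04,"spin": 0,"claw": 5},
  {"x": 0,"y": 0,"z": 0.04,"spin": 0,"claw": 5},
  {"x": 0,"y": 0,"z": 0.04,"spin": 0,"claw": 5},
  {"x": 0,"y": 0,"z": 0.04,"spin": 0,"claw": 5},
  {"x": 0,"y": 0,"z": 0.04,"spin": 0,"claw": 5},
  {"x": 0,"y": 0,"z": 0.035,"spin": 0,"claw": 5},
  {"x": 0,"y": 0,"z": 0.025,"spin": 0,"claw": 5},
  {"x": 0,"y": 0,"z": 0.015,"spin": 0,"claw": 5},
  {"x": 0,"y": 0,"z": 0.005,"spin": 0,"claw": 5},
  {"x": 0,"y": 0,"z": 0,"spin": 0,"claw": 5},
  {"x": 0,"y": 0,"z": 0,"spin": 0,"claw": 5},
  {"x": 0,"y": 0,"z": 0,"spin": 0,"claw": 5},
])

```text
time_s: 5.9
ee_pos: [0.4344, 0.2045, 0.2062]
eef_rot: [-3.141, -0.0, -3.123]
force: [-0.1, -0.1, -4.6]
grip_width: 0.0132
grip_force: 35.0
```

```bash
python3 - <<'E'
from h import *
import json
o=get_obs();print(o['time_s'],o['ee_pos'],o['eef_rot'],o['grip_width'],o['grip_force'],o['force'],o['moment'])
m=camera_model('wrist');im=camera('wrist');a=camera('scene');cv2.imwrite('pics/l_w.png',im);cv2.imwrite('pics/l_s.png',a)
json.dump({k:np.array(v).tolist() for k,v in m.items()},open('lw.json','w'))
cv2.imwrite('pics/lift.png',np.hstack([cv2.resize(a[60:200,260:400],(400,400)),cv2.resize(im[100:340,200:440],(400,400))]))
E
```

```text
5.9 [0.43435467 0.20445993 0.20619727] [-3.14143161e+00 -3.87222015e-04 -3.12314051e+00] 0.013204093486629794 34.99292492866516 [-0.05689731 -0.11311196 -4.62025248] [ 0.07609893  0.06156035 -0.0241731 ]
```

View pics/lift.png

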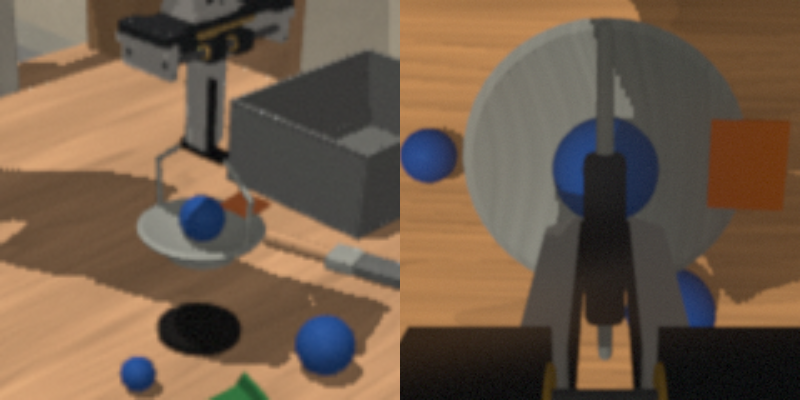

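Lifted about 95 mm: the ball is centred in the dish at crop (605,168), the dish is level, and the empty rest is at crop (198,328). Next I'll turn it slowly by about -93°.

>>> send_rows([
  {"x": 0,"y": 0,"z": 0,"spin": -0.005,"claw": 5},
  {"x": 0,"y": 0,"z": 0,"spin": -0.01,"claw": 5},
  {"x": 0,"y": 0,"z": 0,"spin": -0.015,"claw": 5},
  {"x": 0,"y": 0,"z": 0,"spin": -0.02,"claw": 5},
  {"x": 0,"y": 0,"z": 0,"spin": -0.025,"claw": 5},
  {"x": 0,"y": 0,"z": 0,"spin": -0.03,"claw": 5},
  {"x": 0,"y": 0,"z": 0,"spin": -0.03,"claw": 5},
  {"x": 0,"y": 0,"z": 0,"spin": -0.03,"claw": 5},
  {"x": 0,"y": 0,"z": 0,"spin": -0.03,"claw": 5},
  {"x": 0,"y": 0,"z": 0,"spin": -0.03,"claw": 5},
  {"x": 0,"y": 0,"z": 0,"spin": -0.03,"claw": 5},
  {"x": 0,"y": 0,"z": 0,"spin": -0.03,"claw": 5},
  {"x": 0,"y": 0,"z": 0,"spin": -0.03,"claw": 5},
  {"x": 0,"y": 0,"z": 0,"spin": -0.03,"claw": 5},
  {"x": 0,"y": 0,"z": 0,"spin": -0.03,"claw": 5},
  {"x": 0,"y": 0,"z": 0,"spin": -0.03,"claw": 5},
  {"x": 0,"y": 0,"z": 0,"spin": -0.03,"claw": 5},
  {"x": 0,"y": 0,"z": 0,"spin": -0.03,"claw": 5},
  {"x": 0,"y": 0,"z": 0,"spin": -0.03,"claw": 5},
  {"x": 0,"y": 0,"z": 0,"spin": -0.03,"claw": 5},
])

```text
time_s: 8.0
ee_pos: [0.4344, 0.2045, 0.2064]
eef_rot: [-3.142, -0.0, 2.332]
force: [-0.2, -0.6, -4.6]
grip_width: 0.0127
grip_force: 35.0
```

>>> send_rows([
  {"x": 0,"y": 0,"z": 0,"spin": -0.03,"claw": 5},
  {"x": 0,"y": 0,"z": 0,"spin": -0.03,"claw": 5},
  {"x": 0,"y": 0,"z": 0,"spin": -0.03,"claw": 5},
  {"x": 0,"y": 0,"z": 0,"spin": -0.03,"claw": 5},
  {"x": 0,"y": 0,"z": 0,"spin": -0.03,"claw": 5},
  {"x": 0,"y": 0,"z": 0,"spin": -0.03,"claw": 5},
  {"x": 0,"y": 0,"z": 0,"spin": -0.03,"claw": 5},
  {"x": 0,"y": 0,"z": 0,"spin": -0.03,"claw": 5},
  {"x": 0,"y": 0,"z": 0,"spin": -0.03,"claw": 5},
  {"x": 0,"y": 0,"z": 0,"spin": -0.03,"claw": 5},
  {"x": 0,"y": 0,"z": 0,"spin": -0.03,"claw": 5},
  {"x": 0,"y": 0,"z": 0,"spin": -0.03,"claw": 5},
  {"x": 0,"y": 0,"z": 0,"spin": -0.03,"claw": 5},
  {"x": 0,"y": 0,"z": 0,"spin": -0.03,"claw": 5},
  {"x": 0,"y": 0,"z": 0,"spin": -0.03,"claw": 5},
  {"x": 0,"y": 0,"z": 0,"spin": -0.02,"claw": 5},
  {"x": 0,"y": 0,"z": 0,"spin": -0.02,"claw": 5},
  {"x": 0,"y": 0,"z": 0,"spin": -0.01,"claw": 5},
  {"x": 0,"y": 0,"z": 0,"spin": -0.01,"claw": 5},
  {"x": 0,"y": 0,"z": 0,"spin": 0,"claw": 5},
])

```text
time_s: 10.0
ee_pos: [0.4344, 0.2045, 0.2065]
eef_rot: [3.142, -0.0, 1.534]
force: [-0.3, 0.0, -4.5]
grip_width: 0.0131
grip_force: 35.0
```

```bash
python3 - <<'E'
from h import *
import json
o=get_obs();print(o['time_s'],o['ee_pos'],o['eef_rot'],np.degrees(o['eef_rot'][2])-90,o['grip_width'],o['grip_force'],o['moment'])
m=camera_model('wrist');im=camera('wrist');a=camera('scene');cv2.imwrite('pics/t_w.png',im);cv2.imwrite('pics/t_s.png',a)
json.dump({k:np.array(v).tolist() for k,v in m.items()},open('tw.json','w'))
cv2.imwrite('pics/turn.png',np.hstack([cv2.resize(a[80:260,270:430],(356,400)),cv2.resize(im[20:380,0:400],(444,400))]))
E
```

```text
10.0 [0.43444726 0.20449667 0.20646119] [ 3.14156343e+00 -3.56545524e-05  1.53366707e+00] -2.127349454340319 0.013103882429310043 34.99299108982086 [-0.07379759  0.07580963 -0.01406498]
```

View pics/turn.png

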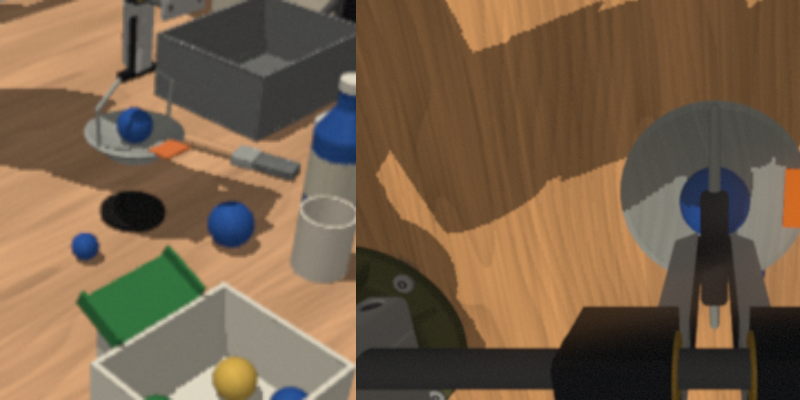

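The turn is good: in the scene view the orange lip now points toward the box, with the ball centred in the dish and the empty rest behind. I'll carry it to about 45 mm short of the goal, then check.

>>> send_rows([
  {"x": 0,"y": -0.01,"z": 0.001,"spin": 0,"claw": 5},
  {"x": 0.005,"y": -0.02,"z": 0.001,"spin": 0,"claw": 5},
  {"x": 0.01,"y": -0.03,"z": 0.001,"spin": 0,"claw": 5},
  {"x": 0.01,"y": -0.04,"z": 0.001,"spin": 0,"claw": 5},
  {"x": 0.01,"y": -0.05,"z": 0.001,"spin": 0,"claw": 5},
  {"x": 0.01,"y": -0.05,"z": 0.001,"spin": 0,"claw": 5},
  {"x": 0.01,"y": -0.05,"z": 0.001,"spin": 0,"claw": 5},
  {"x": 0.01,"y": -0.05,"z": 0.001,"spin": 0,"claw": 5},
  {"x": 0.01,"y": -0.05,"z": 0.001,"spin": 0,"claw": 5},
  {"x": 0.01,"y": -0.05,"z": 0.001,"spin": 0,"claw": 5},
  {"x": 0.01,"y": -0.05,"z": 0.001,"spin": 0,"claw": 5},
  {"x": 0.01,"y": -0.05,"z": 0.001,"spin": 0,"claw": 5},
  {"x": 0.01,"y": -0.05,"z": 0.001,"spin": 0,"claw": 5},
  {"x": 0.01,"y": -0.05,"z": 0.001,"spin": 0,"claw": 5},
  {"x": 0.01,"y": -0.05,"z": 0.001,"spin": 0,"claw": 5},
  {"x": 0.01,"y": -0.05,"z": 0.001,"spin": 0,"claw": 5},
  {"x": 0.01,"y": -0.05,"z": 0.001,"spin": 0,"claw": 5},
  {"x": 0.01,"y": -0.05,"z": 0.001,"spin": 0,"claw": 5},
  {"x": 0.01,"y": -0.05,"z": 0.001,"spin": 0,"claw": 5},
  {"x": 0.01,"y": -0.05,"z": 0.001,"spin": 0,"claw": 5},
])

```text
time_s: 12.1
ee_pos: [0.4716, 0.0237, 0.2104]
eef_rot: [-3.142, 0.0, 1.534]
force: [0.9, -0.5, -5.0]
grip_width: 0.0131
grip_force: 35.0
```

>>> send_rows([
  {"x": 0.01,"y": -0.05,"z": 0,"spin": 0,"claw": 5},
  {"x": 0.01,"y": -0.05,"z": 0,"spin": 0,"claw": 5},
  {"x": 0.01,"y": -0.04,"z": 0,"spin": 0,"claw": 5},
  {"x": 0.01,"y": -0.03,"z": 0,"spin": 0,"claw": 5},
  {"x": 0.005,"y": -0.02,"z": 0,"spin": 0,"claw": 5},
  {"x": 0,"y": -0.01,"z": 0,"spin": 0,"claw": 5},
  {"x": 0,"y": 0,"z": 0,"spin": 0,"claw": 5},
  {"x": 0,"y": 0,"z": 0,"spin": 0,"claw": 5},
  {"x": 0,"y": 0,"z": 0,"spin": 0,"claw": 5},
])

```text
time_s: 13.0
ee_pos: [0.4804, -0.0153, 0.2105]
eef_rot: [3.142, -0.0, 1.535]
force: [0.6, -0.2, -5.4]
grip_width: 0.0134
grip_force: 35.0
```

```bash
python3 - <<'E'
from h import *
import json
o=get_obs();print(o['time_s'],o['ee_pos'],np.degrees(o['eef_rot'][2])-90,o['grip_width'])
m=camera_model('wrist');im=camera('wrist');a=camera('scene');b=camera('top')
for n,i in zip('wst',(im,a,b)):cv2.imwrite(f'pics/c_{n}.png',i)
json.dump({k:np.array(v).tolist() for k,v in m.items()},open('cw.json','w'))
cv2.imwrite('pics/carry.png',np.vstack([np.hstack([cv2.resize(a[120:250,250:380],(390,390),interpolation=cv2.INTER_NEAREST),cv2.resize(im[100:360,300:560],(390,390))]),cv2.resize(b[150:220,250:510],(780,210),interpolation=cv2.INTER_NEAREST)]))
E
```

```text
13.0 [ 0.48040795 -0.01527373  0.21047562] -2.077505050349586 0.013399871560778851
```

View pics/carry.png

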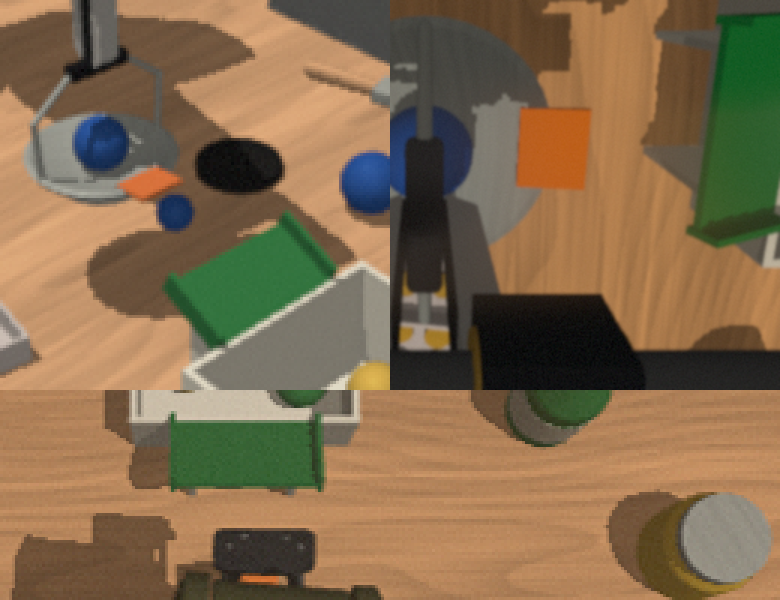

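The wrist crop shows the lip's tip edge from px (433,173) to (429,225) and the chute's front edge from (519,115) to (503,254). The top view has the chute's front corners at (306.7,182) and (357,183). The ball is centred.

```bash
python3 - <<'E'
from h import *
import json
w=json.load(open('cw.json'));s,t=camera_model('scene'),camera_model('top');im=cv2.imread('pics/c_w.png');a=cv2.imread('pics/c_s.png')
print([onz(w,p,.125)[:2].round(4).tolist() for p in((519.3,118.7),(504.7,250))])
for A,B in(((519.5,113),(306.7,182.3)),((500,256),(357,183))): print('corner',tri([(w,A),(t,B)]))
h=cv2.cvtColor(im,cv2.COLOR_BGR2HSV);g=cv2.inRange(h,(50,120,30),(85,255,255))
R=np.arange(130,236,3);u=[np.flatnonzero(g[r])[0] for r in R]
P=np.array([onz(w,(x-.5,r),.125)[:2] for x,r in zip(u,R)])
k=np.polyfit(P[:,1],P[:,0],1);print('edge line x=%.4f*y+%.4f res %.4f'%(k[0],k[1],np.std(P[:,0]-np.polyval(k,P[:,1]))),'box heading',np.degrees(np.arctan(-k[0])))
k_=cv2.inRange(h,(3,150,80),(18,255,255));n,_,st,_=cv2.connectedComponentsWithStats(k_);print('orange',st[1:][st[1:,4]>200].tolist())
bs=blobs(a,(3,150,120),(18,255,255),(270,160,330,200))[0][:3];print('scene lip',bs)
R=np.arange(178,222,4);T=[]
for r in R:
  c=np.flatnonzero(k_[r,380:450])+380;T.append(onz(w,(c[-1]+.5,r),.146)[:2])
T=np.array(T);kk=np.polyfit(T[:,1],T[:,0],1);print('tip line',T.mean(0),'lip heading',np.degrees(np.arctan(-kk[0])))
M=cv2.moments(k_[160:240,380:450],True);c=(M['m10']/M['m00']+380,M['m01']/M['m00']+160)
if bs: print('lip centroid',c,tri([(w,c),(s,bs[0][1])]))
for n,iw,is_ in(('ball',None,None),):
  print(blobs(im,(105,120,30),(125,255,255),(280,120,380,260))[0][:3],blobs(a,(105,120,40),(125,255,255),(270,150,300,185))[0][:2])
E
```

```text
[[0.6404, 0.0391], [0.6411, -0.0761]]
corner (array([0.64279772, 0.04355546, 0.12013852]), np.float64(0.00038780594406815196))
corner (array([ 0.63785681, -0.08312145,  0.12330063]), np.float64(0.0007118656308193029))
edge line x=-0.0409*y+0.6415 res 0.0008 box heading 2.340168001988475
orange [[385, 171, 50, 57, 2600]]
scene lip [(132, [299.9, 181.0], [290, 176, 21, 11])]
tip line [ 0.56777947 -0.01839778] lip heading -1.5888343402497547
lip centroid (409.4944380514001, 198.28001534330647) (array([ 0.55060106, -0.01852584,  0.14230499]), np.float64(0.0006017470117207672))
[(837, [304.2, 199.6], [293, 173, 24, 57]), (103, [334.6, 188.2], [329, 177, 12, 29]), (48, [339.7, 222.9], [336, 218, 10, 11])] [(250, [283.2, 167.2], [275, 159, 18, 18])]
```

>>> send_rows([
  {"x": 0.005,"y": 0,"z": 0,"spin": 0.002,"claw": 5},
  {"x": 0.01,"y": 0,"z": 0,"spin": 0.002,"claw": 5},
  {"x": 0.015,"y": 0,"z": 0,"spin": 0.002,"claw": 5},
  {"x": 0.02,"y": 0,"z": 0,"spin": 0.002,"claw": 5},
  {"x": 0.025,"y": 0,"z": 0,"spin": 0.002,"claw": 5},
  {"x": 0.025,"y": 0,"z": 0,"spin": 0,"claw": 5},
  {"x": 0.03,"y": 0,"z": 0,"spin": 0,"claw": 5},
  {"x": 0.03,"y": 0,"z": 0,"spin": 0,"claw": 5},
  {"x": 0.025,"y": 0,"z": 0,"spin": 0,"claw": 5},
  {"x": 0.02,"y": 0,"z": 0,"spin": 0,"claw": 5},
  {"x": 0.015,"y": 0,"z": 0,"spin": 0,"claw": 5},
  {"x": 0.01,"y": 0,"z": 0,"spin": 0,"claw": 5},
  {"x": 0.01,"y": 0,"z": 0,"spin": 0,"claw": 5},
  {"x": 0.005,"y": 0,"z": 0,"spin": 0,"claw": 5},
  {"x": 0,"y": 0,"z": 0,"spin": 0,"claw": 5},
  {"x": 0,"y": 0,"z": 0,"spin": 0,"claw": 5},
  {"x": 0,"y": 0,"z": 0,"spin": 0,"claw": 5},
  {"x": 0,"y": 0,"z": 0,"spin": 0,"claw": 5},
  {"x": 0,"y": 0,"z": 0,"spin": 0,"claw": 5},
  {"x": 0,"y": 0,"z": 0,"spin": 0,"claw": 5},
])

```text
time_s: 15.15
ee_pos: [0.5294, -0.0155, 0.2105]
eef_rot: [3.142, -0.0, 1.55]
force: [-0.1, 0.1, -4.4]
grip_width: 0.0133
grip_force: 35.0
```

>>> send_rows([
  {"x": 0,"y": 0,"z": 0,"spin": 0,"claw": 5},
  {"x": 0,"y": 0,"z": 0,"spin": 0,"claw": 5},
  {"x": 0,"y": 0,"z": 0,"spin": 0,"claw": 5},
  {"x": 0,"y": 0,"z": 0,"spin": 0,"claw": 5},
  {"x": 0,"y": 0,"z": 0,"spin": 0,"claw": 5},
  {"x": 0,"y": 0,"z": 0,"spin": 0,"claw": 5},
  {"x": 0,"y": 0,"z": 0,"spin": 0,"claw": 5},
  {"x": 0,"y": 0,"z": 0,"spin": 0,"claw": 5},
  {"x": 0,"y": 0,"z": 0,"spin": 0,"claw": 5},
  {"x": 0,"y": 0,"z": 0,"spin": 0,"claw": 5},
])

```text
time_s: 16.15
ee_pos: [0.5295, -0.0155, 0.2104]
eef_rot: [3.142, 0.0, 1.55]
force: [-0.2, -0.1, -4.2]
grip_width: 0.0132
grip_force: 35.0
```

```bash
python3 - <<'E'
from h import *
o=get_obs();print(o['time_s'],o['ee_pos'],np.degrees(o['eef_rot'][2])-90,o['grip_width'],o['force'],o['moment'])
w=camera_model('wrist');im=camera('wrist');a=camera('scene');s=camera_model('scene')
h=cv2.cvtColor(im,cv2.COLOR_BGR2HSV);g=cv2.inRange(h,(50,120,30),(85,255,255));k_=cv2.inRange(h,(3,150,80),(18,255,255))
R=np.arange(178,222,4);T=np.array([onz(w,(np.flatnonzero(k_[r,380:450])[-1]+380.5,r),.147)[:2] for r in R]);E=np.array([onz(w,(np.flatnonzero(g[r])[0]-.5,r),.125)[:2] for r in R])
print('tip',T.mean(0),'edge',E.mean(0))
b=blobs(a,(3,150,120),(18,255,255),(270,160,350,215))[0][:3];print(b)
cv2.imwrite('pics/fin.png',np.hstack([cv2.resize(a[120:250,250:380],(390,390),interpolation=cv2.INTER_NEAREST),cv2.resize(im[100:360,280:540],(390,390))]))
E
```

```text
16.15 [ 0.52945623 -0.01552821  0.21044614] -1.193970040552685 0.013216829955822625 [-0.21434704 -0.09895029 -4.23918282] [-0.0582386   0.13027411 -0.02629537]
tip [ 0.61713921 -0.01698337] edge [ 0.64467703 -0.02430031]
[(151, [313.4, 189.0], [303, 183, 22, 13])]
```

View pics/fin.png

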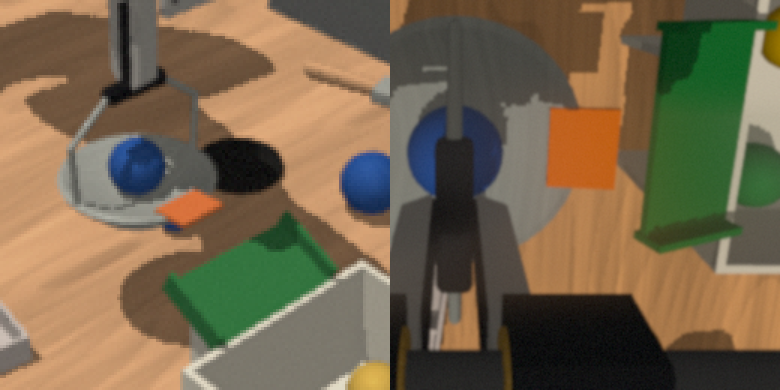

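The lip is level, about 2.5 cm short of the chute edge, with its mid y (-0.017) matching the chute middle (-0.019). The ball is centred at crop (137,165), and everything is still. Handing in.

```bash
python3 -c "
from station import *
print(hand_in())"
```

```text
the job is handed in; nothing more can be done
None
```

I handed the job in with the dish held level and still and the ball centred; by my last camera measurements, the lip faces the middle of the chute, about 2.5 cm short of its edge and 2 cm above it. The hand-in gave no verdict.

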